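# Sockets back on the socket board in order of size

## Task

Put the four wrench sockets back on the socket board in order of size: the smallest on the peg at the narrow end with the hanging loop, the largest on the peg at the broad end. Stand each one mouth up over its peg, all the way down on the wood, and let go of it.

Things in the scene. Friction and masses are not known exactly. Their poses are not given: they have to be found in the camera images.
- socket_s: The smallest of four round steel wrench sockets: outside diameter 32 mm, height 48 mm, standing upright on its drive end with its hexagonal mouth up. Origin: centre of its underside, z up. A square drive hole of 19 mm runs up through it from the middle of the underside, wide enough for a peg. Grip it from above across any diameter.
- socket_m: The second smallest of four round steel wrench sockets: outside diameter 38 mm, height 52 mm, standing upright on its drive end with its hexagonal mouth up. Origin: centre of its underside, z up. A square drive hole of 19 mm runs up through it from the middle of the underside, wide enough for a peg. Grip it from above across any diameter.
- socket_l: The second largest of four round steel wrench sockets: outside diameter 45 mm, height 56 mm, standing upright on its drive end with its hexagonal mouth up. Origin: centre of its underside, z up. A square drive hole of 19 mm runs up through it from the middle of the underside, wide enough for a peg. Grip it from above across any diameter.
- socket_x: The largest of four round steel wrench sockets: outside diameter 52 mm, height 60 mm, standing upright on its drive end with its hexagonal mouth up. Origin: centre of its underside, z up. A square drive hole of 19 mm runs up through it from the middle of the underside, wide enough for a peg. Grip it from above across any diameter.
- board: Fixed dark hardwood paddle, 18 mm thick, 260 mm long, round ends: 52 mm broad at the narrow end, where a brass wire hanging loop sticks out 20 mm more, 74 mm at the broad end. Four upright pegs in a row along it. Origin: middle of its underside; x along the row from the narrow to the broad end (pegs at x = -92.5, -37.5, 24 and 92.5 mm), z up.
- peg_1: Metal peg of the socket board nearest the narrow end and the wire loop, 11 mm in diameter, 36 mm high, its top 12 mm tapering to a 3 mm tip; a thin dark circle of 37 mm is drawn round it on the wood. Origin: at its foot, on the board's top (18 mm above the bench); z up, x along the row towards the broad end.
- peg_2: Metal peg of the socket board second from the narrow end, 11 mm in diameter, 36 mm high, its top 12 mm tapering to a 3 mm tip; a thin dark circle of 43 mm is drawn round it on the wood. Origin: at its foot, on the board's top (18 mm above the bench); z up, x along the row towards the broad end.
- peg_3: Metal peg of the socket board third from the narrow end, 11 mm in diameter, 36 mm high, its top 12 mm tapering to a 3 mm tip; a thin dark circle of 50 mm is drawn round it on the wood. Origin: at its foot, on the board's top (18 mm above the bench); z up, x along the row towards the broad end.
- peg_4: Metal peg of the socket board nearest the broad end, 11 mm in diameter, 36 mm high, its top 12 mm tapering to a 3 mm tip; a thin dark circle of 57 mm is drawn round it on the wood. Origin: at its foot, on the board's top (18 mm above the bench); z up, x along the row towards the broad end.
There are look-alikes about, which are no part of the job. Leave any pink look-alike of the socket_m alone. Leave any blue look-alike of the socket_l alone.

How it is judged:
At the end, for the whole second after the job is handed in: Each socket stands on its own peg in order of size (smallest at the narrow end, largest at the broad end): its axis within 8 mm of the peg, its underside within 4 mm of the board's top, mouth up and upright within 0.12 rad, released and at rest (horizontal distance between socket_s and peg_1 below 0.008 m and z of socket_s in the frame of peg_1 between -0.004 and 0.004 m and angle between each of socket_s, socket_m, socket_l, socket_x's own z axis and vertical below 0.12 rad and linear speed of each of socket_s, socket_m, socket_l, socket_x below 0.02 m/s and contact force between the fingers and socket_s below 0.1 N and horizontal distance between socket_m and peg_2 below 0.008 m and z of socket_m in the frame of peg_2 between -0.004 and 0.004 m and contact force between the fingers and socket_m below 0.1 N and horizontal distance between socket_l and peg_3 below 0.008 m and z of socket_l in the frame of peg_3 between -0.004 and 0.004 m and contact force between the fingers and socket_l below 0.1 N and horizontal distance between socket_x and peg_4 below 0.008 m and z of socket_x in the frame of peg_4 between -0.004 and 0.004 m and contact force between the fingers and socket_x below 0.1 N); the robot touches nothing.
It also fails if it takes over 96 s, if anything falls off the work surface, if the arm or the gripper's body presses on something with over 40 N, if the wrist force passes 120 N, or if a joint passes its speed limit or range.

## Robot

A 6-joint arm with a two-finger parallel gripper is mounted at the origin on a cart in front of the work surface, level with it; the furniture and walls round the work are solid. World frame = base frame: x ahead of the robot, y to its left, z up, the work surface at z = 0. Lengths are in m, angles in rad, forces in N, time in s.
With the tool pointing down it reaches from about 0.35 to 0.875 m from the base axis. Payload 15.5 kg.
Tool frame: the origin (TCP) lies midway between the tips of the shut fingers; the grasp point (between the pads) lies 19 mm behind it; z points along the fingers, y is the line along which they close (so a half turn about z gives the same grasp; the last joint's range is limited). The gripper opens to 85 mm and grips with 20 to 120 N. Pads are 22 mm wide; open, the fingers measure 114 mm over their backs; the gripper's body (76 mm by 85 mm) begins 54 mm behind the grasp point. The pads swing forward as they close: fully open they stand 13 mm farther back than shut.
Start: joints at [-1.403, 0.494, 1.345, -0, 1.302, -0.096], TCP at [0.162, -0.604, 0.231] pointing down, gripper open.
Joint ranges: [-2.91, 2.91], [-0.82, 2.16], [0.22, 2.67], [-1.22, 4.37], [0.12, 2.79], [-3.08, 3.08]. Speed limits (rad/s): [1.89, 1.89, 2.57, 3.01, 3.01, 3.01].

## Interface

Orientations are given as a unit quaternion [x, y, z, w].
In Python, from workcell import movep, line_to, move_joints, gripper_to, sleep, inverse_kinematics, sense, grab_frame, IKError, sign_off gives the robot as it stands. Calls block until the motion is done:
- movep(position, orientation): joint-space move of the TCP to a pose.
- line_to(position, ori=None, rate=0.15, contact_N=None): straight line of the TCP; ori=None keeps the orientation; rate is the mean speed in m/s. With contact_N (N) it stops when the force on the tool has changed by that much, and returns True; else False.
- move_joints(angles): joint-space move.
- gripper_to(opening, strength=None): finger opening in m; strength is the grip in N (None keeps the last); returns when the fingers have stopped.
- sleep(seconds).
- inverse_kinematics(position, orientation): joint angles nearest the present ones, or None.
- sense(): the state.
- grab_frame(name): name is "side" or "top"; returns a dict with "frame" (400x640x3 uint8, red, green, blue), "range_z" (400x640 float32, m along the optical axis (not along the pixel's ray), 0 where there is no reading), "fovy" (degrees; the focal length in pixels is half the picture's height over the tangent of half this angle, whatever the lens; pixels are square), "cx", "cy" (the principal point, pixels), "cam_to_world" (4x4, takes a point from camera to world coordinates). Camera axes: x right, y down, z forward; pixel columns grow to the right and rows downward; lengths in m; the calibration is good to about 2 mm. A picture is of the moment at which its call begins.
A pose or a line that the arm cannot do raises IKError and nothing moves.
- sign_off(): hands the job in; it is judged then, once.
The state is a dict: "time_s": time; "joint_positions": joint angles; "dq": joint speeds; "joint_torque": joint torques, N m; "eef_pos": TCP position; "ee_rot": TCP orientation; "wrist_force": force on the tool from outside, world axes, zero at the start; "ft_torque": the same for the moment, N m; "finger_gap": finger opening in m; "finger_force": force on a finger pad.
Only numpy, scipy, OpenCV 4.12 (cv2) and the standard library are available. Lean on these libraries where they do the work, as an engineer would, in place of code of your own. Each camera call takes 0.05 s, during which the arm holds its last target. There are 200 camera calls.

## Working session

There is one attempt and no reset: what is moved stays moved. The work goes in short steps, each a Python script; the robot and the scene stay as the last script left them, time stands still between calls to the robot, and variables do not carry over. Pictures are saved under pics/ and viewed, at most 14 in all, crops included, and the job is handed in when it is done.

```bash
mkdir -p pics; cat > h.py <<'E'
import numpy as np, cv2
from workcell import *
def shot(n):
    f=grab_frame(n); np.savez(f'pics/{n}.npz',**f); return f
def save(img,name): cv2.imwrite(f'pics/{name}.png',cv2.cvtColor(img,cv2.COLOR_RGB2BGR))
def cloud(f):
    F=200/np.tan(np.radians(f['fovy'])/2); z=f['range_z']
    v,u=np.mgrid[:400,:640]
    P=np.stack([(u-f['cx'])/F*z,(v-f['cy'])/F*z,z,np.ones_like(z)],-1)
    return (P@np.array(f['cam_to_world']).T)[...,:3]
E
python3 - <<'E'
from h import *
for n in ('top','side'):
    f=shot(n); save(f['frame'],n+'0'); print(n,f['fovy'],f['cx'],f['cy'],np.round(f['cam_to_world'],3).tolist())
print(sense())
E
```

```text
top 51.7773141809759 324.2504212464425 201.86414725649146 [[-0.067, -0.976, 0.208, 0.272], [-0.998, 0.065, -0.014, 0.064], [-0.0, -0.209, -0.978, 1.346], [0.0, 0.0, 0.0, 1.0]]
side 53.649005017080604 322.8160650652943 200.08127843412964 [[-0.99, -0.082, 0.118, 0.399], [-0.143, 0.605, -0.784, 0.91], [-0.007, -0.792, -0.61, 0.705], [0.0, 0.0, 0.0, 1.0]]
{'time_s': 0.1, 'joint_positions': array([-1.40354656e+00,  4.94129150e-01,  1.34606089e+00, -2.71783397e-07,
        1.30247684e+00, -9.54981634e-02]), 'dq': array([-0.00147746, -0.00164968, -0.00185508,  0.00020687,  0.0021531 ,
        0.00071306]), 'joint_torque': array([ 3.23156353e-03, -8.83591318e+01, -3.84560215e+01, -2.54508325e-05,
        5.19804948e-03,  2.13838598e-05]), 'eef_pos': array([ 0.16228637, -0.60323956,  0.23075764]), 'ee_rot': array([ 9.91382697e-01,  1.30996408e-01, -1.93960915e-05, -5.36761002e-04]), 'wrist_force': array([0.30901955, 0.02981817, 0.56460688]), 'ft_torque': array([0.04043134, 0.0301179 , 0.02555028]), 'finger_force': 0.0, 'finger_gap': 0.08545821383012298}
```

View pics/top0.png

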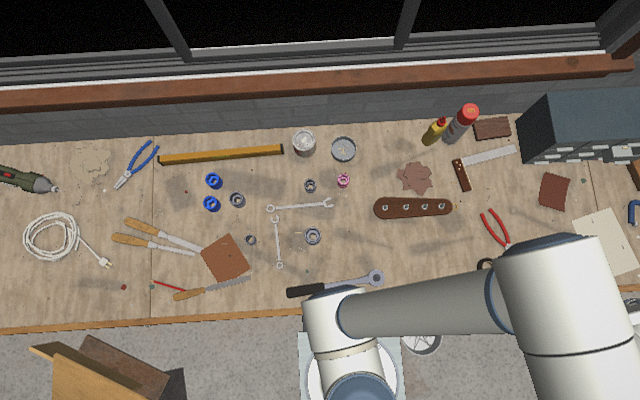

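View pics/side0.png

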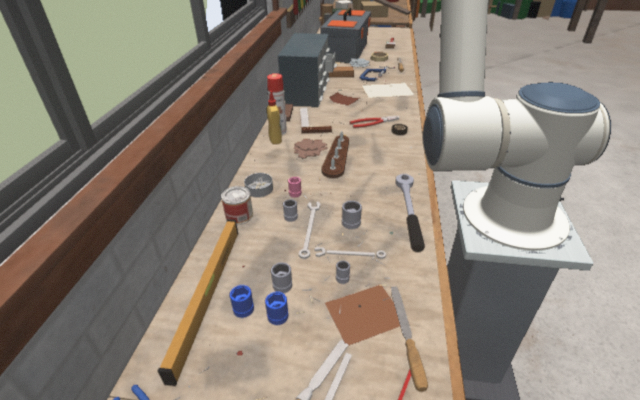

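The top view shows four steel sockets at (310,185), (238,199), (251,240) and (313,235). The look-alikes are blue at (214,181) and (211,204), and pink at (344,180). The board is at (413,207). Next I'll measure them and look at an enlarged crop.

```bash
cat > m.py <<'E'
from h import *
from scipy.optimize import least_squares
def circ(P):
    r=least_squares(lambda p:np.hypot(P[:,0]-p[0],P[:,1]-p[1])-p[2],[*P.mean(0)[:2],.02],loss='soft_l1',f_scale=.001).x
    return r
E
python3 - <<'E'
from m import *
f=dict(np.load('pics/top.npz')); P=cloud(f); im=f['frame']
print('bench z',np.median(P[215:225,340:360,2]))
for n,(u,v) in dict(a=(310,185),b=(238,199),c=(251,240),d=(313,235),blue1=(214,181),blue2=(211,204),pink=(344,180)).items():
    Q=P[v-14:v+15,u-14:u+15].reshape(-1,3); h=np.percentile(Q[:,2],98)
    h=np.median(Q[Q[:,2]>h-.006][:,2]) if 1 else h
    R=Q[Q[:,2]>h-.005]
    lo,hi=R[:,:2].min(0),R[:,:2].max(0)
    e=cv2.minEnclosingCircle((R[:,:2]*1000).astype(np.float32))
    print(n,'h',h.round(4),'box mid',((lo+hi)/2).round(4),'size',(hi-lo).round(4),'enc',np.round(e[0],1),round(e[1]*2,1),len(R))
Q=P[185:230,365:460]; 
m=(Q[...,2]>.012)&(Q[...,2]<.024)
B=Q[m][:,:2]; print('board',len(B),cv2.minAreaRect((B*1000).astype(np.float32)))
m=Q[...,2]>.03; n,l,s,c=cv2.connectedComponentsWithStats(m.astype(np.uint8))
for i in range(1,n): print('peg px',c[i]+[365,185],s[i,4],np.median(Q[l==i],0).round(4),Q[l==i][:,2].max().round(4))
a=cv2.resize(im[165:255,190:350],None,fx=4,fy=4,interpolation=cv2.INTER_CUBIC)
b=cv2.resize(im[185:230,360:470],None,fx=5,fy=5,interpolation=cv2.INTER_CUBIC)
o=np.zeros((590,640,3),np.uint8); o[:360]=a; o[362:587,:550]=b; save(o,'crop1')
E
```

```text
bench z -0.00031936538596977204
a h 0.051 box mid [0.4514 0.0861] size [0.3596 0.0434] enc [451.4  77.4] 360.5 52
b h 0.0556 box mid [0.4367 0.2076] size [0.3302 0.2865] enc [435.1 202.3] 427.8 75
c h 0.0474 box mid [0.3663 0.1844] size [0.1894 0.2401] enc [363.4 184.4] 302.2 41
d h 0.0594 box mid [0.37   0.0893] size [0.1967 0.0499] enc [370.  82.] 199.9 91
blue1 h 0.0551 box mid [0.4709 0.246 ] size [0.3986 0.3633] enc [468.5 242.8] 531.5 78
blue2 h 0.056 box mid [0.4331 0.2495] size [0.323  0.3702] enc [430. 246.] 482.1 74
pink h 0.0511 box mid [0.4555 0.0125] size [0.3678 0.1037] enc [455.5  19.9] 378.3 58
board 1355 ((540.8561401367188, -248.60244750976562), (105.6417236328125, 266.636474609375), 0.7580982446670532)
peg px [403.75 187.25] 4 [ 0.5827 -0.2177  0.0305] 0.0321
peg px [406.25 185.5 ] 4 [ 0.5884 -0.2275  0.0315] 0.0338
peg px [418.1038961  187.74025974] 77 [ 0.578  -0.2651  0.0339] 1.3458
peg px [440. 186.] 1 [0.2716 0.0644 1.3458] 1.3458
peg px [369. 187.] 1 [0.2716 0.0644 1.3458] 1.3458
peg px [378. 187.] 1 [0.2716 0.0644 1.3458] 1.3458
peg px [384. 187.] 1 [0.2716 
[... 576 characters left out ...]
eg px [425.54545455 204.81818182] 11 [ 0.5173 -0.28    0.0424] 0.0535
peg px [442.61538462 204.38461538] 13 [ 0.5147 -0.3345  0.0427] 0.052
peg px [447. 203.] 1 [0.2716 0.0644 1.3458] 1.3458
peg px [403. 205.] 1 [0.2716 0.0644 1.3458] 1.3458
peg px [451. 208.] 1 [0.2716 0.0644 1.3458] 1.3458
peg px [391. 209.] 1 [0.2716 0.0644 1.3458] 1.3458
peg px [438. 210.] 1 [0.2716 0.0644 1.3458] 1.3458
peg px [366. 217.] 1 [0.2716 0.0644 1.3458] 1.3458
peg px [389. 219.] 1 [0.2716 0.0644 1.3458] 1.3458
peg px [395. 221.] 1 [0.2716 0.0644 1.3458] 1.3458
peg px [409. 226.] 1 [0.2716 0.0644 1.3458] 1.3458
peg px [445. 225.] 1 [0.2716 0.0644 1.3458] 1.3458
peg px [410. 229.] 1 [0.2716 0.0644 1.3458] 1.3458
```

View pics/crop1.png

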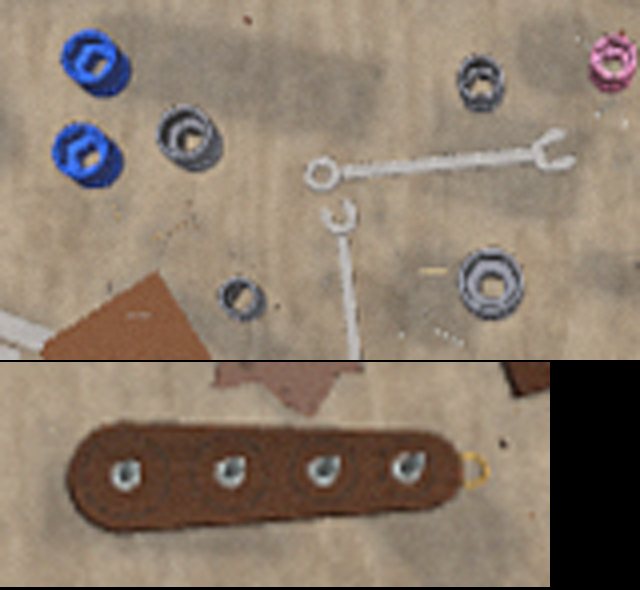

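Heights identify them: a=m (0.051), b=l (0.0556), c=s (0.0474), d=x (0.0594). The loop is at the right, near px (455,207), and the peg spacings of 54, 62 and 68 mm match peg_1 to peg_4 going right to left. Next I'll refine with model fits from both cameras.

```bash
cat > fit.py <<'E'
from m import *
S=dict(s=(.016,.048),m=(.019,.052),l=(.0225,.056),x=(.026,.060))
G=dict(s=(.366,.184),m=(.451,.086),l=(.437,.208),x=(.370,.089))
PX=np.array([-.0925,-.0375,.024,.0925])
def pts(n):
    f=dict(np.load(f'pics/{n}.npz')); P=cloud(f); return P[f['range_z']>0]
def fitsock(P,g,R,h,z0=0):
    c=np.array(g)
    for it,rad in enumerate((.02,.012,.008)):
        Q=P[(np.hypot(*(P[:,:2]-c).T)<R+rad)&(P[:,2]>z0+.008)&(P[:,2]<z0+h+.006)]
        def res(p):
            d=np.hypot(Q[:,0]-p[0],Q[:,1]-p[1])-R
            wall=(d>-.005)&(Q[:,2]<z0+h-.004)
            return np.where(wall,d,np.maximum(d,0))
        c=least_squares(res,c,loss='soft_l1',f_scale=.001,diff_step=1e-4).x
    return c,len(Q),np.abs(res(c)).mean(),Q[:,2].max()
def fitboard(P,p0):
    prof=lambda z:np.where(z<.042,.0055,.0055-(z-.042)*.004/.012)
    p=np.array(p0)
    for it in range(3):
        A=p[:2]+PX[:,None]*np.array([np.cos(p[2]),np.sin(p[2])])
        D=np.hypot(P[:,None,0]-A[:,0],P[:,None,1]-A[:,1])
        Q=P[(D.min(1)<.012)&(P[:,2]>.026)&(P[:,2]<.056)]
        def res(p):
            A=p[:2]+PX[:,None]*np.array([np.cos(p[2]),np.sin(p[2])])
            return np.hypot(Q[:,None,0]-A[:,0],Q[:,None,1]-A[:,1]).min(1)-prof(Q[:,2])
        p=least_squares(res,p,loss='soft_l1',f_scale=.001,x_scale=[.01,.01,.05],diff_step=1e-4).x
    return p,len(Q),np.abs(res(p)).mean()
E
python3 - <<'E'
from fit import *
T,D=pts('top'),pts('side')
for k in S:
    for n,P in (('top',T),('side',D),('both',np.vstack([T,D]))):
        c,N,e,h=fitsock(P,G[k],*S[k]); print(k,n,c.round(4),N,e.round(4),h.round(4))
th=np.arctan2(-.3345+.15,.515-.523)
for n,P in (('top',T),('side',D),('both',np.vstack([T,D]))):
    p,N,e=fitboard(P,[.5185,-.243,np.arctan2(.1845,.008)]); print('board',n,p.round(4),N,e.round(4))
for n,g in dict(b1=(.471,.246),b2=(.433,.2495),pink=(.4555,.0125)).items(): print(n,fitsock(T,g,.0225 if n!='pink' else .019,.055))
E
```

```text
s top [0.3657 0.1977] 18 0.0016 0.0137
s side [0.3663 0.2096] 2 0.0 0.0082
s both [0.3653 0.1977] 20 0.0018 0.0137
m top [0.4418 0.0908] 153 0.0026 0.0578
m side [0.4449 0.1002] 403 0.003 0.0579
m both [0.4446 0.0997] 541 0.003 0.0579
l top [0.4288 0.208 ] 15 0.0011 0.0126fit.py:16: RuntimeWarning: Mean of empty slice.
  return c,len(Q),np.abs(res(c)).mean(),Q[:,2].max()
  ret = ret.dtype.type(ret / rcount)
Traceback (most recent call last):
  File "fit.py", line 16, in fitsock
    return c,len(Q),np.abs(res(c)).mean(),Q[:,2].max()
                                          ~~~~~~~~~~^^
ValueError: zero-size array to reduction operation maximum which has no identity
```

```bash
python3 - <<'E'
from fit import *
f=dict(np.load('pics/top.npz')); C=cloud(f)
T,D=pts('top'),pts('side')
pix=dict(m=(310,185),l=(238,199),s=(251,240),x=(313,235),b1=(214,181),b2=(211,204),pink=(344,180))
S2=dict(S,b1=S['l'],b2=S['l'],pink=S['m'])
for k,(u,v) in pix.items():
    Q=C[v-13:v+14,u-13:u+14].reshape(-1,3); R,h=S2[k]; Q=Q[(Q[:,2]>h-.006)&(Q[:,2]<h+.006)]
    g=(np.percentile(Q[:,:2],2,axis=0)+np.percentile(Q[:,:2],98,axis=0))/2
    o=[k,g.round(4)]
    for P in (T,D,np.vstack([T,D])):
        c,N,e,hh=fitsock(P,g,R,h); o+=[c.round(4),N,e.round(4)]
    print(*o)
for n,P in (('top',T),('side',D),('both',np.vstack([T,D]))):
    p,N,e=fitboard(P,[.5185,-.243,np.arctan2(.1845,.008)]); print('board',n,p.round(4),N,e.round(4))
E
```

```text
m [0.6116 0.0898] [0.6116 0.0897] 118 0.0006 [0.6138 0.0931] 251 0.0012 [0.6134 0.0925] 369 0.0011
l [0.5799 0.3295] [0.58   0.3295] 183 0.0005 [0.5816 0.3328] 510 0.0007 [0.5809 0.3322] 693 0.0007
s [0.446 0.29 ] [0.4462 0.2895] 84 0.0012 [0.4477 0.2946] 262 0.0014 [0.4468 0.2921] 346 0.0012
x [0.4439 0.0903] [0.4442 0.0906] 205 0.0002 [0.4506 0.0968] 457 0.0015 [0.4452 0.0936] 662 0.0008
b1 [0.6484 0.405 ] [0.6492 0.4055] 199 0.0004 [0.6504 0.4075] 586 0.0006 [0.6504 0.4079] 785 0.0007
b2 [0.5714 0.4121] [0.5713 0.4128] 203 0.0005 [0.5719 0.4148] 596 0.0006 [0.5724 0.4152] 799 0.0006
pink [ 0.6209 -0.0199] [ 0.6217 -0.0197] 120 0.0008 [ 0.6225 -0.0168] 219 0.0013 [ 0.6219 -0.017 ] 339 0.0012
board top [ 0.5208 -0.2443  1.5282] 51 0.0008
board side [ 0.522  -0.2404  1.5372] 85 0.0013
board both [ 0.5215 -0.2415  1.5295] 136 0.0015
```

Both cameras agree to within 2–4 mm, and every height and size checks out. I'll pick up the largest first, squeezing it across two axes to centre it in the fingers.

```bash
cat > act.py <<'E'
from fit import *
POS=dict(m=(.6127,.0914),l=(.5808,.3312),s=(.447,.292),x=(.4451,.0922))
BX,BY,TH=.5214,-.2424,1.531
PEG=dict(zip('smlx',[(BX+a*np.cos(TH),BY+a*np.sin(TH)) for a in PX]))
ZG=dict(s=.012,m=.012,l=.015,x=.015)
Q=lambda a:[np.cos(a/2),np.sin(a/2),0,0]
def log(t):
    s=sense(); print(t,'t%.1f'%s['time_s'],'p',s['eef_pos'].round(4),'F',s['wrist_force'].round(1),'gap %.4f ff %.1f'%(s['finger_gap'],s['finger_force']))
def pick(k):
    x,y=POS[k]; z=ZG[k]; op=min(.085,2*S[k][0]+.02)
    gripper_to(op); movep([x,y,.14],Q(0)); log('above')
    print('hit',line_to([x,y,z],rate=.15,contact_N=15)); log('down')
    gripper_to(0.01,20); log('sq1'); gripper_to(op)
    movep([x,y,z],Q(TH)); gripper_to(0.01,60); log('grip')
    line_to([x,y,z+.15],rate=.25); log('lifted')
def over(k):
    x,y=PEG[k]; movep([x,y,ZG[k]+.095],Q(TH)); log('over')
E
python3 - <<'E'
from act import *
print({k:np.round(v,4) for k,v in PEG.items()})
pick('x'); over('x')
for n in('side','top'): save(shot(n)['frame'],n+'1')
f=dict(np.load('pics/side.npz'))
T,D=pts('top'),pts('side')
x,y=PEG['x']
for n,P in(('top',T),('side',D)):
    q=P[(np.hypot(P[:,0]-x,P[:,1]-y)<.045)&(P[:,2]>.065)&(P[:,2]<.115)]; print(n,len(q)); 
    for lo,hi in((.075,.09),(.09,.105)):
        c=q[(q[:,2]>lo)&(q[:,2]<hi)]; 
        if len(c): print(lo,c.min(0).round(4),c.max(0).round(4))
E
```

```text
{'s': array([ 0.5177, -0.3348]), 'm': array([ 0.5199, -0.2799]), 'l': array([ 0.5224, -0.2184]), 'x': array([ 0.5251, -0.15  ])}
above t3.1 p [0.4454 0.0918 0.1401] F [-0.3 -0.3 -0.5] gap 0.0717 ff 0.0
hit False
down t4.0 p [0.4455 0.0922 0.0155] F [0.2 0.5 0.1] gap 0.0718 ff 0.0
sq1 t4.4 p [0.4456 0.0923 0.0158] F [-0.1 -0.8  8.1] gap 0.0512 ff 21.5
grip t6.5 p [0.4451 0.0922 0.0153] F [-2.3  0.3  9.8] gap 0.0507 ff 61.1
lifted t7.2 p [0.4445 0.0921 0.1641] F [ 0.1  0.3 -4.5] gap 0.0511 ff 63.0
over t8.2 p [ 0.5246 -0.149   0.1095] F [-0.1  0.3 -2.9] gap 0.0508 ff 63.0
top 0
side 110
0.09 [ 0.5015 -0.1423  0.0902] [ 0.5507 -0.1162  0.105 ]
```

```bash
python3 - <<'E'
from fit import *
f=dict(np.load('pics/side.npz')); save(cv2.resize(f['frame'][70:200,270:420],None,fx=4,fy=4,interpolation=cv2.INTER_CUBIC),'crop2')
E
```

```text
(no output)
```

View pics/crop2.png

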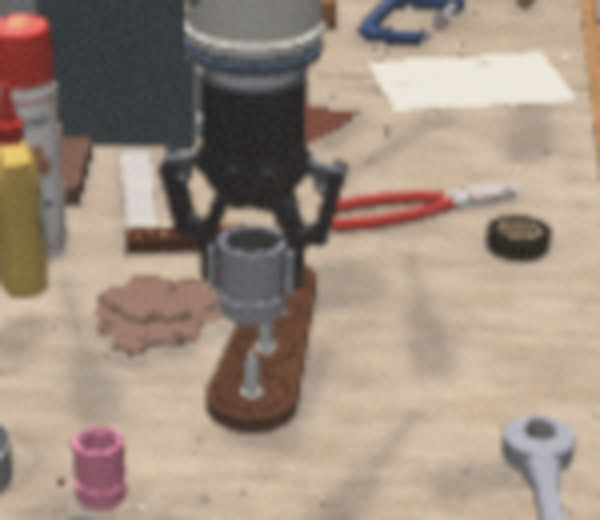

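The socket hangs upright over peg_4 (peg at crop (251,375), socket at (252,285)). I'll check the side-camera bias on the held socket and then lower it.

```bash
cat >> act.py <<'E'
def bias(k,z0):
    shot('side'); p=sense()['eef_pos'][:2]; c,N,e,h=fitsock(pts('side'),p,*S[k],z0); print('side bias',(c-p).round(4),N,e.round(4))
def lower(k):
    x,y=sense()['eef_pos'][:2]; x,y=PEG[k]; z=ZG[k]+.018
    hit=line_to([x,y,z+.036],rate=.1,contact_N=10); log(f'tip hit {hit}')
    if hit: return False
    hit=line_to([x,y,z-.002],rate=.05,contact_N=10); log(f'down hit {hit}')
    return abs(sense()['eef_pos'][2]-z)<.004
def release(k):
    op=min(.085,2*S[k][0]+.02); gripper_to(op); x,y,z=sense()['eef_pos']; line_to([x,y,.17],rate=.25); log('released')
E
python3 - <<'E'
from act import *
bias('x',.0945)
ok=lower('x'); print(ok)
E
```

```text
side bias [0.0018 0.0055] 424 0.0023
tip hit False t8.9 p [ 0.5252 -0.1498  0.0692] F [-0.9  0.8 -3.3] gap 0.0507 ff 63.0
down hit True t9.6 p [ 0.5247 -0.1498  0.033 ] F [-1.1  0.3  6.4] gap 0.0506 ff 63.6
True
```

Seated at the expected height with no side load. I'll release it and do the next one.

```bash
python3 - <<'E'
from act import *
release('x'); pick('l')
shot('top'); c=fitsock(pts('top'),PEG['x'],*S['x'],.018); print('x placed per top',c, 'peg',PEG['x'])
over('l'); bias('l',.0945)
print(lower('l'))
E
```

```text
released t10.7 p [ 0.524  -0.1495  0.1698] F [ 0.4  0.1 -0.4] gap 0.0719 ff 0.0
above t13.0 p [0.581  0.3306 0.14  ] F [-0.2 -0.6 -0.4] gap 0.0649 ff 0.0
hit False
down t14.0 p [0.5814 0.3314 0.0159] F [ 1.  -0.3  0.3] gap 0.0651 ff 0.0
sq1 t14.3 p [0.5814 0.3315 0.0161] F [-0.  -0.5  8.3] gap 0.0440 ff 20.3
grip t16.4 p [0.5808 0.3312 0.0153] F [-0.3 -1.1  5.4] gap 0.0434 ff 61.7
lifted t17.1 p [0.58   0.3308 0.1635] F [ 0.7 -0.9 -4.3] gap 0.0438 ff 61.6
x placed per top (array([ 0.52452462, -0.15024643]), 257, np.float64(0.00030426052926504015), np.float64(0.08258474888507061)) peg (np.float64(0.5250801886340067), np.float64(-0.14997323866099102))
over t19.2 p [ 0.5228 -0.2177  0.1101] F [ 0.5  0.3 -4. ] gap 0.0436 ff 61.6
side bias [0.0017 0.0034] 317 0.0022
tip hit False t19.8 p [ 0.5225 -0.2183  0.0691] F [-0.1  0.  -4. ] gap 0.0437 ff 61.6
down hit True t20.5 p [ 0.522  -0.2183  0.0329] F [-1.2  0.6  6.3] gap 0.0436 ff 62.2
True
```

```bash
python3 - <<'E'
from act import *
release('l'); 
for k in 'ms':
    pick(k)
    if not .8*2*S[k][0]<sense()['finger_gap']: break
    over(k)
    if not lower(k): break
    release(k)
else:
    x,y,z=sense()['eef_pos']; movep([.35,-.45,.25],Q(TH)); log('away')
    f=shot('top'); T=pts('top')
    for k in S: c=fitsock(T,PEG[k],*S[k],.018); print(k,c[0].round(4),np.round(PEG[k],4),c[1:])
    save(cv2.resize(f['frame'][170:240,350:480],None,fx=5,fy=5,interpolation=cv2.INTER_CUBIC),'crop3')
    f=shot('side'); save(cv2.resize(f['frame'][110:200,280:400],None,fx=5,fy=5,interpolation=cv2.INTER_CUBIC),'crop4')
E
```

```text
released t21.5 p [ 0.5212 -0.2178  0.1698] F [-0.8 -0.4 -0.3] gap 0.0650 ff 0.0
above t23.6 p [0.6127 0.091  0.14  ] F [-0.2  0.8  0.5] gap 0.0578 ff 0.0
hit False
down t24.6 p [0.6133 0.0914 0.0128] F [ 0.7 -0.2  0.2] gap 0.0582 ff 0.0
sq1 t24.9 p [0.6133 0.0914 0.0131] F [-1.3 -1.1  6.1] gap 0.0373 ff 19.5
grip t27.0 p [0.6127 0.0914 0.0122] F [-2.2  0.2  5.6] gap 0.0365 ff 60.2
lifted t27.8 p [0.6119 0.0914 0.1607] F [ 0.4 -0.  -2.1] gap 0.0369 ff 60.2
over t29.2 p [ 0.5204 -0.279   0.107 ] F [-0.8  0.4 -2.2] gap 0.0368 ff 60.2
tip hit False t29.8 p [ 0.5202 -0.2796  0.0662] F [ 0.1 -0.7 -2.1] gap 0.0370 ff 60.1
down hit True t30.4 p [ 0.5196 -0.2797  0.0299] F [-0.   0.7  4.5] gap 0.0369 ff 60.6
released t31.5 p [ 0.5188 -0.2792  0.1697] F [-0.9  0.1 -0.2] gap 0.0577 ff 0.0
above t34.0 p [0.4473 0.2917 0.14  ] F [-0.1 -0.1  0.1] gap 0.0519 ff 0.0
hit False
down t35.0 p [0.4474 0.2922 0.0126] F [ 1.   0.3 -0.7] gap 0.0522 ff 0.0
sq1 t35.3 p [0.4474 0.2923 0.0129] F [-0.4  0.2  6.5] gap 0.0314 ff 19.8
grip t37.4 p [0.447  0.292  0.0122] F [-1.9 -0.4  4.8] gap 0.0311 ff 59.0
lifted 
[... 201 characters left out ...]
 -0.3 -1. ] gap 0.0307 ff 59.3
down hit True t41.6 p [ 0.5173 -0.3345  0.0301] F [-2.1  1.5 10.5] gap 0.0309 ff 60.6
released t42.7 p [ 0.5168 -0.3341  0.1698] F [ 0.5 -0.4  0.2] gap 0.0520 ff 0.0
away t43.6 p [ 0.3506 -0.4493  0.249 ] F [-0.7 -0.5  0.3] gap 0.0523 ff 0.0
s [ 0.5177 -0.3348] [ 0.5177 -0.3348] (5, np.float64(0.0), np.float64(0.06626036381707046))
m [ 0.5197 -0.2799] [ 0.5199 -0.2799] (52, np.float64(0.0008084207385225986), np.float64(0.07211005887074262))
l [ 0.5223 -0.2184] [ 0.5224 -0.2184] (198, np.float64(0.0003260670664678585), np.float64(0.07839450099309042))
x [ 0.5249 -0.15  ] [ 0.5251 -0.15  ] (260, np.float64(0.00030319666742925324), np.float64(0.08216831125040724))
```

View pics/crop3.png

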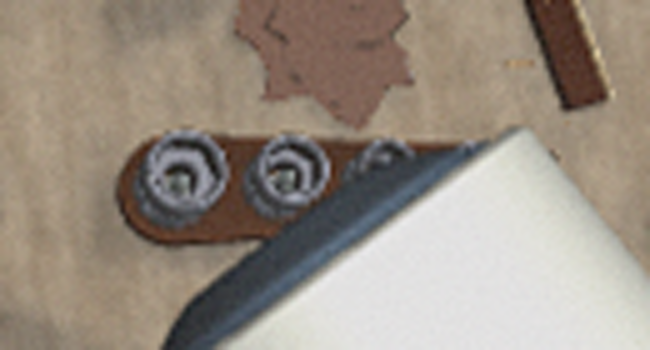

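View pics/crop4.png

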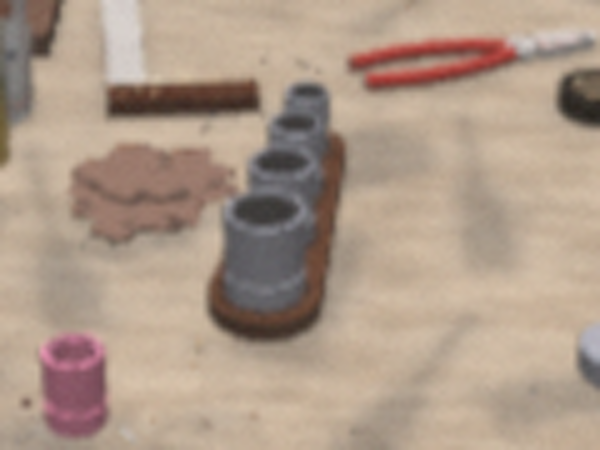

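All four sockets stand upright in order of size: x at crop (265,250), then l, m and s going back to (307,95). The pegs show inside the bores of x and l, and the arm is clear, so I'm handing it in.

```bash
python3 -c "
from workcell import *
print(sign_off())"
```

```text
the job is handed in; nothing more can be done
None
```

All four sockets are on their pegs in order of size, smallest at the loop end, each lowered to board height and let go; the job was handed in at about 44 s of the 96 s allowed, and no verdict came back.

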